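Trip and release the lathe's emergency stop

ROBOT

A 6-joint arm with a two-finger parallel gripper is mounted at the origin on the work surface. World frame = base frame: x ahead of the robot, y to its left, z up, the work surface at z = 0. Lengths are in m, angles in rad, forces in N, time in s.
With the tool pointing down it reaches from about 0.35 to 0.875 m from the base axis. Payload 15.5 kg.
Tool frame: the origin (TCP) lies midway between the tips of the shut fingers; the grasp point (between the pads) lies 19 mm behind it; z points along the fingers, y is the direction in which the jaws open and shut (so a half turn about z gives the same grasp; the last joint's range is limited). The gripper opens to 85 mm and grips with 20 to 120 N. Pads are 22 mm wide; open, the fingers measure 114 mm over their backs; the gripper's body (76 mm by 85 mm) begins 54 mm behind the grasp point. The pads swing forward as they close: fully open they stand 13 mm farther back than shut.
Start: joints at [-1.339, 0.494, 1.345, -0, 1.302, -0.096], TCP at [0.201, -0.592, 0.231] pointing down, gripper open.
Joint ranges: [-2.91, 2.91], [-0.82, 2.16], [0.22, 2.67], [-1.22, 4.37], [0.12, 2.79], [-3.08, 3.08]. Speed limits (rad/s): [1.89, 1.89, 2.57, 3.01, 3.01, 3.01].

INTERFACE

Orientations are given as a 3x3 rotation matrix whose columns are the frame's x, y, z axes.
In Python, from rig import ctrl, vision, look_for, silhouettes gives the robot as it stands.
- The arm moves only by the tool drive_tool, never from a script. Its argument "moves" is one flat list of numbers, 7 for each row, row after row: the opening in per cent of the stroke, from 0 (shut) to 100 (fully open), then the shift along the tool's x, y, z in m, then the turn, a rotation vector about the tool's x, y, z in rad. A call has 1 to 10 rows; each row is the pose to reach, as a shift and turn from the pose commanded when the call began, along the tool's axes at that moment; what a row does not reach only later rows make up. A row lasts 1/8 s, in which the tool goes at most 62.5 mm and 10.7 degrees, less where a joint would pass 70% of its speed; a pose out of reach is approached as far as the arm can. A call with a gripper value outside its range is refused whole. The fingers move at their own pace and stop on an object; "force" is the grip in N (left out, the last holds). Time passes only in rows, so rows that repeat a pose let the fingers close. It gives the time, the measured TCP pose, the force and the opening at its end, in the units of the state.
- ctrl.observe(): the state, without advancing time (a new reading comes with each control period).
- vision.snapshot(name): name is "scene" or "top" or "wrist"; returns a dict with "color" (480x640x3 uint8, red, green, blue), "z_map" (480x640 float32, m along the optical axis (not along the pixel's ray), 0 where there is no reading), "fx", "fy", "cx", "cy" (pixels), "origin" and "orientation" of the camera in the world. Camera axes: x right, y up, looking along -z (the intrinsics and any distortion apply to the point x, -y, -z); pixel columns grow to the right and rows downward; lengths in m; the calibration is good to about 2 mm. The wrist camera is an equidistant fisheye: a pixel r from the principal point sees the ray r / f radians off the axis. A picture is of the moment at which its call begins.
- ctrl.hand_in(): hands the job in, once; it reports no verdict.
Trained networks look in a picture, given as the dict that the camera call returned (one of the last four; its "shot" number tells which), for a name from the list of things; names that differ only in an ending like _2 or _b are one class to them, and where a whole thing is asked for, a point or a joint stands for the part that bears it (a point fixed in the world has none). Each returns a list of dicts, best first, with "confidence" (0 to 1); they miss things now and then, are a little off and sometimes report something else, mostly with a low value. They report only what shows in the picture. A call takes as long as a camera call.
- look_for(name, picture): "rect" ([left, top, right, bottom] in pixels, round what is visible of it).
- silhouettes(name, picture): "pixels" (480x640 bool, what is visible of it) and "rect" ([left, top, right, bottom] in pixels, round what is visible of it).
The state is a dict: "time": time; "joints": joint angles; "dq": joint speeds; "effort": joint torques, N m; "ee_pos": TCP position; "orientation": TCP orientation; "contact_force": force on the tool from outside, world axes, zero at the start; "moment": the same for the moment, N m; "grip_width": finger opening in m.
Only numpy, scipy, OpenCV 4.12 (cv2) and the standard library are available. Lean on these libraries where they do the work, as an engineer would, in place of code of your own. Each camera call takes 0.05 s, during which the arm holds its last target.

TASK

Do the daily check of the emergency stop on the lathe's push-button station: press the mushroom button down until it latches in, then push its lobed head round clockwise (seen from above) with the fingertips until it is released and springs back out. Only press and push it, do not grip it or use heavy force; leave the start button, the selector switch and the loose tools alone, and take the hand away at the end.

Things in the scene. Friction and masses are not known exactly. Their poses are not given: they have to be found in the camera images.
- station: Grey box, 110 (x) x 260 (y) x 72 mm, fixed to the work surface; a bolted foot at each short end, a conduit elbow low on its +x side. Origin: centre of its underside, z up. The flat lid at z = 72 mm carries three controls along y, all pointing up: mushroom stop at (0, 75), selector switch at (0, -15), start button at (0, -85) mm. Nothing else on the lid stands within 70 mm of the stop's axis.
- stop_top (a point): Middle of the domed top of the mushroom stop's three-lobed head, 60 mm across: round core of radius 22 mm, three round lobes of radius 11 mm centred 19 mm out (tips at 30 mm), at 0, 120, 240 deg about z, hollows between. Sides vertical, from 4 mm to 22 mm below this point. x axis along one lobe, z up; moves and turns with the head. 38 mm above the lid when out, 31 mm when latched.
- stop_press (a joint): How far the mushroom is pressed in, m: 0 out, 0.011 hard against its stop. Takes 6 N at first, about 12 N at 5 mm, where the latch gives; pressed past 8 mm it has surely caught, and let go the head rests latched at 0.007 until twisted. Below the head (16 mm of free height when out, 9 mm when latched) are only a stem 23 mm and a bezel 33 mm across, 4.5 mm high.
- stop_turn (a joint): Twist of the mushroom's head, rad: 0 at rest, growing clockwise seen from above, end stop at 0.75. A light spring (0.04 N m at 0, 0.12 N m at 0.5) turns it back to 0 when let go. Turned past about 0.45 while latched, the latch lets go and the head springs out by itself. Turning it while it is out does nothing.
- start_button (a joint): Press depth of the small round start button, m: 0 out, 0.005 fully in, stiff spring of 2 to 5 N. Not to be pressed.
- start_top (a point): Top of the start button, 22 mm across, recessed in a steel ring 29 mm across; 10 mm above the lid.
- selector_tip (a point): Pointer tip on top of the selector switch, a small black knob with a bar grip 27 x 9 mm, its top 25 mm above the lid; 13.5 mm off its axis. It turns easily and stands at a random angle. Not to be moved.
- chuck_key: Loose steel chuck key lying down, T-shaped: shank 95 mm long, cross bar 137 mm, 22 mm high. Origin: under the middle of the shank; x along the shank.
- tool_holder: Loose steel lathe tool holder with a square cutter, 75 x 32 x 40 mm (56 mm with its stud), the cutter sticking out to 75 mm in +x. Origin: centre of its underside.

How it is judged:
By the outcome, as a careful person would: the job done as asked, in the order asked, and still so for the second after the job is handed in, with the robot touching nothing.
It also fails if it takes over 48 s, if anything falls off the work surface, if the arm or the gripper's body presses on something with over 40 N, if the wrist force passes 120 N, or if a joint passes its speed limit or range.

## Working session

There is one attempt and no reset: what is moved stays moved. The work goes in short steps, Python scripts to look and compute and a tool call to move; the robot and the scene stay as the last step left them, time stands still between calls to the robot, and variables do not carry over. Pictures are saved under pics/ and viewed, and the job is handed in when it is done.

Besides the shell and the picture viewer there is one more tool, called in YAML: its name, and indented under it one key for each argument. drive_tool: Moves the arm, as the interface text tells. Its arguments: {"type":"object","properties":{"moves":{"type":"array"},"force":{"type":"number"}},"required":["moves"]}

```bash
ls; mkdir -p pics; cat > h.py <<'E'
import numpy as np, cv2
from rig import ctrl, vision, look_for, silhouettes
def save(p,n): cv2.imwrite('pics/'+n+'.png',cv2.cvtColor(p['color'],cv2.COLOR_RGB2BGR))
def world(p,u,v,z=None):
    z=p['z_map'][v,u] if z is None else z
    c=np.stack([(u-p['cx'])/p['fx']*z,-(v-p['cy'])/p['fy']*z,-z],-1)
    return c@np.array(p['orientation']).T+np.array(p['origin'])
E
python3 - <<'E'
from h import *
s=ctrl.observe(); print(s)
for n in ['top','scene']:
    p=vision.snapshot(n); save(p,n+'1'); print(n,p['origin'],p['fx'],p['cx'],p['cy'])
    for k in ['station','stop_top','start_top','selector_tip','chuck_key','tool_holder']:
        for r in silhouettes(k,p)[:2]:
            m=r['pixels']; v,u=np.nonzero(m&(p['z_map']>0)); w=world(p,u,v)
            print(k,round(r['confidence'],2),[int(x) for x in r['rect']],m.sum(),np.median(w,0).round(4),w.min(0).round(3),w.max(0).round(3))
E
```

```text
pics
{'time': 0.0, 'joints': array([-1.33849428e+00,  4.94196435e-01,  1.34612606e+00,  1.49901372e-05,
        1.30253138e+00, -9.54968026e-02]), 'dq': array([-0.00176772, -0.0007245 , -0.00150032,  0.00109388, -0.00065504,
        0.00042338]), 'effort': array([-4.56852096e-03, -8.82159090e+01, -3.83881545e+01, -3.88072131e-04,
        9.98599426e-03,  4.54569545e-05]), 'ee_pos': array([ 0.20114947, -0.59135837,  0.23069375]), 'orientation': array([[ 9.46754618e-01,  3.21955923e-01, -2.76290027e-04],
       [ 3.21956013e-01, -9.46753828e-01,  1.23066897e-03],
       [ 1.34642522e-04, -1.25409476e-03, -9.99999205e-01]]), 'contact_force': array([ 0.03104917,  0.04696602, -0.33490232]), 'moment': array([-0.03534435, -0.03566185,  0.01612197]), 'grip_width': 0.08523150894055957}
top [0.4121146  0.05453834 0.94601593] 456.97822456163277 314.33082904875647 245.1876125997697
station 0.8 [321, 179, 476, 289] 8805 [ 0.561  -0.1421  0.0712] [ 0.472 -0.311 -0.006] [0.711 0.011 0.113]
stop_top 0.93 [356, 235, 389, 264] 592 [ 0.5392 -0.0694  0.1067] [ 0.517 -0.1    0.068] [ 0.578 -0.048  0.113]
[... 623 characters left out ...]
3 -0.002] [0.709 0.011 0.116]
stop_top 0.68 [268, 204, 292, 226] 380 [ 0.5466 -0.0647  0.108 ] [ 0.413 -0.141 -0.002] [ 0.573 -0.047  0.116]
start_top 0.37 [206, 207, 217, 211] 43 [ 0.5885 -0.2247  0.0837] [ 0.578 -0.237  0.08 ] [ 0.6   -0.215  0.087]
selector_tip 0.43 [235, 207, 245, 216] 100 [ 0.5724 -0.1528  0.088 ] [ 0.541 -0.171  0.073] [ 0.584 -0.143  0.101]
chuck_key 0.68 [323, 248, 385, 284] 617 [0.5128 0.1028 0.018 ] [ 0.459  0.027 -0.002] [0.58  0.157 0.026]
tool_holder 0.84 [128, 200, 183, 229] 839 [ 0.6325 -0.3782  0.0309] [ 0.576 -0.457  0.001] [ 0.678 -0.332  0.059]
tool_holder 0.64 [235, 206, 241, 219] 103 [ 0.5737 -0.1533  0.0879] [ 0.548 -0.183  0.071] [ 0.584 -0.143  0.101]
```

```bash
python3 - <<'E'
from h import *
a=cv2.imread('pics/top1.png'); b=cv2.imread('pics/scene1.png')
cv2.imwrite('pics/top1c.png',cv2.resize(a[160:310,240:540],None,fx=2.6,fy=2.6,interpolation=cv2.INTER_CUBIC))
cv2.imwrite('pics/scene1c.png',cv2.resize(b[160:310,120:400],None,fx=2.8,fy=2.8,interpolation=cv2.INTER_CUBIC))
E
```

```text
(no output)
```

View pics/top1c.png

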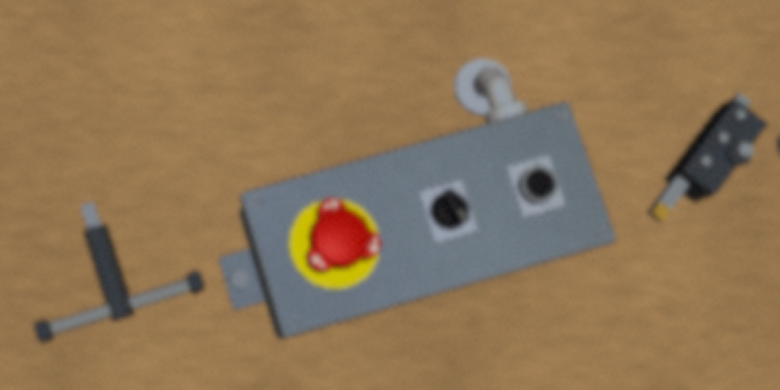

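View pics/scene1c.png

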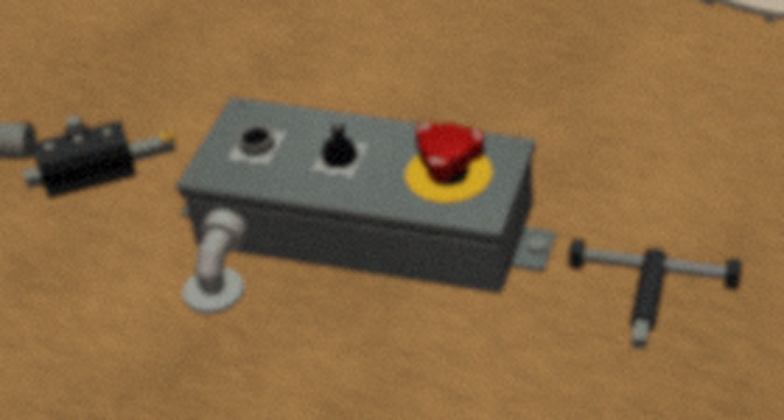

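The top view shows the station (yellow disc with the red head at full-image px ≈ (370,250)). The lobes point up, to the right and slightly down, and to the lower left. The key and the holder are well clear of it. Next I'll fit the stop's axis and lobe angle.

```bash
cat >> h.py <<'E'
from scipy.optimize import minimize
def atz(p,u,v,z):
    d=np.stack([(u-p['cx'])/p['fx'],-(v-p['cy'])/p['fy'],-np.ones_like(u,float)],-1)@np.array(p['orientation']).T
    o=np.array(p['origin']); return o+d*((z-o[2])/d[:,2])[:,None]
def red(p):
    h=cv2.cvtColor(p['color'],cv2.COLOR_RGB2HSV).astype(int)
    m=((h[...,0]<8)|(h[...,0]>170))&(h[...,1]>130)&(h[...,2]>60)
    return m
def inhead(x,y,cx,cy,a):
    x=x-cx;y=y-cy; r=np.hypot(x,y)-.022
    for k in range(3):
        t=a+k*2*np.pi/3; r=np.minimum(r,np.hypot(x-.019*np.cos(t),y-.019*np.sin(t))-.011)
    return r
E
python3 - <<'E'
from h import *
p=vision.snapshot('top')
# station
m=silhouettes('station',p)[0]['pixels']; zm=p['z_map']
v,u=np.nonzero(zm>0); w=world(p,u,v)
k=(abs(w[:,2]-.072)<.008)&(w[:,1]<.05)&(w[:,1]>-.34)&(w[:,0]>.43)&(w[:,0]<.72)
img=np.zeros(zm.shape,np.uint8); img[v[k],u[k]]=1
img=cv2.morphologyEx(cv2.morphologyEx(img,cv2.MORPH_OPEN,np.ones((7,7))),cv2.MORPH_CLOSE,np.ones((25,25)))
v,u=np.nonzero(img); q=atz(p,u,v,.072)[:,:2]
r=cv2.minAreaRect((q*1000).astype(np.float32)); print('lid',r,np.median(w[k][:,2]))
box=cv2.boxPoints(r); print(box)
for s in (silhouettes('stop_top',p)[0]['pixels'],):
    v,u=np.nonzero(s); q=atz(p,u,v,.104); print('net c',q.mean(0), 'n',len(u))
    V,U=np.mgrid[v.min()-10:v.max()+11,u.min()-10:u.max()+11]; Q=atz(p,U.ravel(),V.ravel(),.104); L=s[V,U].ravel()
    Lr=None
    best=None
    f=lambda t:np.mean((1/(1+np.exp(np.clip(inhead(Q[:,0],Q[:,1],*t)/.0008,-50,50)))-L)**2)
    for a in np.arange(0,2.1,.2):
        o=minimize(f,[*q.mean(0)[:2],a],method='Nelder-Mead',options=dict(initial_simplex=np.array([*q.mean(0)[:2],a])+np.array([[0,0,0],[.004,0,0],[0,.004,0],[0,0,.2]])))
        if best is None or o.fun<best.fun: best=o
    print('head',best.x,np.degrees(best.x[2]),best.fun)
E
```

```text
lid ((562.3560791015625, -142.2955322265625), (113.61943817138672, 263.18389892578125), 17.045305252075195) 0.07121543665256674
[[ 4.6946857e+02 -3.3136490e+01]
 [ 5.4661505e+02 -2.8475958e+02]
 [ 6.5524359e+02 -2.5145457e+02]
 [ 5.7809711e+02  1.6851807e-01]]
net c [ 0.5399879  -0.07077798  0.104     ] n 575
head [ 0.54016967 -0.07080621  0.29044745] 16.641412925218237 0.008510880454673807
```

drive_tool:
  moves: [0, 0.055, -0.043, 0, 0, 0, 0, 0, 0.11, -0.086, 0, 0, 0, 0, 0, 0.165, -0.13, 0, 0, 0, 0, 0, 0.22, -0.173, 0, 0, 0, 0, 0, 0.275, -0.216, 0, 0, 0, 0, 0, 0.33, -0.26, 0.01, 0, 0, 0, 0, 0.385, -0.303, 0.02, 0, 0, 0, 0, 0.44, -0.346, 0.03, 0, 0, 0, 0, 0.489, -0.384, 0.04, 0, 0, 0, 0, 0.489, -0.384, 0.05, 0, 0, 0]
  force: 20

```text
time: 2.1
ee_pos: [0.5412, -0.0702, 0.1821]
orientation: [[0.947, 0.322, 0.002], [0.322, -0.947, -0.001], [0.002, 0.001, -1.0]]
contact_force: [0.8, -0.5, 0.1]
grip_width: -0.0001
```

drive_tool:
  moves: [0, 0, 0, 0, 0, 0, 0, 0, 0, 0, 0, 0, 0, 0]

```text
time: 2.35
ee_pos: [0.5395, -0.0721, 0.1817]
orientation: [[0.946, 0.323, -0.0], [0.323, -0.946, -0.0], [-0.0, 0.0, -1.0]]
contact_force: [-0.6, 0.6, -0.9]
grip_width: -0.0004
```

```bash
python3 - <<'E'
from h import *
s=ctrl.observe(); print(s['time'],s['ee_pos'],s['orientation'],s['grip_width'],s['contact_force'],s['joints'])
p=vision.snapshot('wrist'); save(p,'w1'); p=vision.snapshot('scene'); save(p,'s2')
E
```

```text
2.35 [ 0.53952132 -0.07209245  0.18174233] [[ 9.46495711e-01  3.22716119e-01 -4.18474586e-04]
 [ 3.22716083e-01 -9.46495804e-01 -1.52352267e-04]
 [-4.45250972e-04  9.15228804e-06 -9.99999901e-01]] -0.00035808867224375367 [-0.62931355  0.6199392  -0.93866889] [-2.42397296e-01  4.37392312e-01  1.60675914e+00 -2.78972771e-04
  1.09781089e+00  9.99928417e-01]
```

View pics/w1.png

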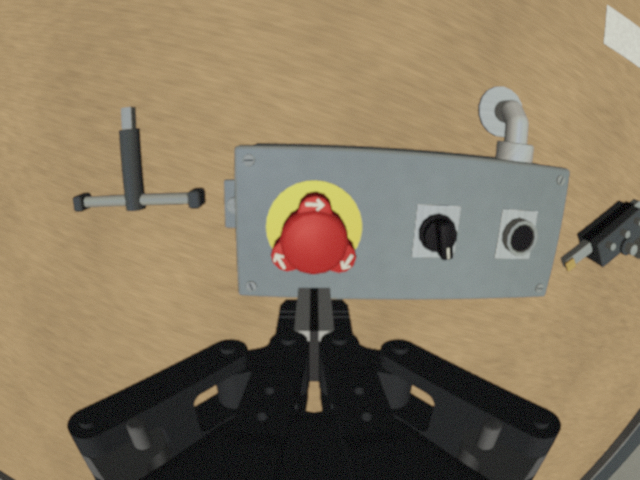

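View pics/s2.png

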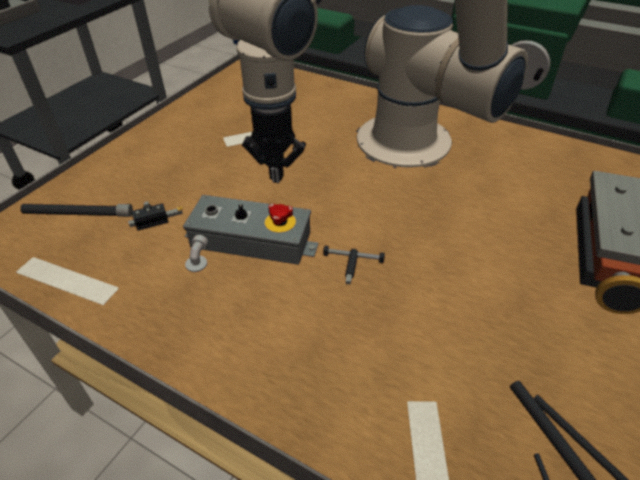

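The wrist picture shows the head at px ≈ (314,240), with one lobe pointing image-up (px (315,204), close to tool +x). The arrows are clockwise and the shut fingers are at (314,300). I'll cross-check the axis with this camera.

```bash
cat >> h.py <<'E'
def fat(p,u,v,z):
    du=(u-p['cx'])/p['fx']; dv=(v-p['cy'])/p['fy']; t=np.hypot(du,dv); k=np.where(t>0,np.sin(t)/np.maximum(t,1e-9),1)
    d=np.stack([du*k,-dv*k,-np.cos(t)],-1)@np.array(p['orientation']).T
    o=np.array(p['origin']); return o+d*((z-o[2])/d[:,2])[:,None]
def fithead(p,z,proj=fat):
    s=red(p); n,l,st,c=cv2.connectedComponentsWithStats(s.astype(np.uint8))
    s=cv2.morphologyEx((l==1+np.argmax(st[1:,4])).astype(np.uint8),cv2.MORPH_CLOSE,np.ones((13,13)))>0
    v,u=np.nonzero(s); q=proj(p,u,v,z)
    V,U=np.mgrid[v.min()-10:v.max()+11,u.min()-10:u.max()+11]; Q=proj(p,U.ravel(),V.ravel(),z); L=s[V,U].ravel()
    f=lambda t:np.mean((1/(1+np.exp(np.clip(inhead(Q[:,0],Q[:,1],*t)/.0008,-50,50)))-L)**2)
    best=None
    for a in np.arange(-1,1.1,.25):
        x0=np.array([*q.mean(0)[:2],a])
        o=minimize(f,x0,method='Nelder-Mead',options=dict(initial_simplex=x0+np.array([[0,0,0],[.004,0,0],[0,.004,0],[0,0,.2]])))
        if best is None or o.fun<best.fun: best=o
    return best.x, best.fun, len(u)
E
python3 - <<'E'
from h import *
p=vision.snapshot('wrist'); print(p['origin'],p['fx'],p['cx'],p['cy'])
print(fithead(p,.104))
p=vision.snapshot('top'); print(fithead(p,.104,atz))
E
```

```text
[ 0.61228164 -0.04875728  0.32525538] 371.64829954431775 313.66218026242825 235.81284437438694
(array([ 0.54317745, -0.07109556,  0.29758386]), np.float64(0.02851846454153168), 4386)
(array([ 0.48384541,  0.0104517 , -1.98765432]), np.float64(0.078125), 80)
```

drive_tool:
  moves: [0, 0.0015, -0.001, 0.03, 0, 0, 0, 0, 0.0015, -0.001, 0.055, 0, 0, 0, 0, 0.0015, -0.001, 0.066, 0, 0, 0, 0, 0.0015, -0.001, 0.07, 0, 0, 0, 0, 0.0015, -0.001, 0.074, 0, 0, 0, 0, 0.0015, -0.001, 0.076, 0, 0, 0]

```text
time: 3.3
ee_pos: [0.5412, -0.0709, 0.1069]
orientation: [[0.947, 0.322, 0.001], [0.322, -0.947, -0.001], [0.001, 0.001, -1.0]]
contact_force: [-4.7, -0.4, 14.0]
grip_width: 0.0003
```

drive_tool:
  moves: [0, 0, 0, 0.002, 0, 0, 0, 0, 0, 0, 0.0035, 0, 0, 0, 0, 0, 0, 0.0045, 0, 0, 0, 0, 0, 0, 0.0045, 0, 0, 0]

```text
time: 3.8
ee_pos: [0.5412, -0.0709, 0.1023]
orientation: [[0.947, 0.322, 0.001], [0.322, -0.947, -0.001], [0.001, 0.001, -1.0]]
contact_force: [-2.6, -0.6, 7.3]
grip_width: -0.0
```

drive_tool:
  moves: [0, 0, 0, 0.001, 0, 0, 0, 0, 0, 0, 0.002, 0, 0, 0, 0, 0, 0, 0.002, 0, 0, 0]

```text
time: 4.18
ee_pos: [0.5413, -0.0709, 0.1004]
orientation: [[0.947, 0.322, 0.002], [0.322, -0.947, -0.001], [0.001, 0.001, -1.0]]
contact_force: [-3.8, -0.8, 8.8]
grip_width: 0.0
```

drive_tool:
  moves: [0, 0, 0, 0.0007, 0, 0, 0, 0, 0, 0, 0.0007, 0, 0, 0, 0, 0, 0, -0.02, 0, 0, 0, 0, 0, 0, -0.07, 0, 0, 0, 0, 0, 0, -0.08, 0, 0, 0, 0, 0, 0, -0.08, 0, 0, 0]

```text
time: 4.92
ee_pos: [0.5412, -0.0707, 0.1801]
orientation: [[0.947, 0.322, 0.002], [0.322, -0.947, -0.0], [0.002, 0.001, -1.0]]
contact_force: [0.2, 0.1, -0.4]
grip_width: -0.0003
```

```bash
python3 - <<'E'
from h import *
s=ctrl.observe(); print(s['time'],s['ee_pos'],s['joints'])
p=vision.snapshot('wrist'); save(p,'w2'); print(fithead(p,.097))
p=vision.snapshot('scene')
m=silhouettes('stop_top',p)
for r in m[:1]:
    v,u=np.nonzero(r['pixels']&(p['z_map']>0)); w=world(p,u,v); print(np.percentile(w[:,2],[50,80,90,95]),r['rect'])
save(p,'s3'); b=cv2.imread('pics/s3.png'); cv2.imwrite('pics/s3c.png',cv2.resize(b[140:290,160:400],None,fx=3,fy=3,interpolation=cv2.INTER_CUBIC))
E
```

```text
4.925 [ 0.54121894 -0.07070912  0.18006546] [-2.39332097e-01  4.40342553e-01  1.60703673e+00  1.46283743e-05
  1.09215773e+00  1.00361491e+00]
(array([ 0.54326761, -0.07103478,  0.29977097]), np.float64(0.030049764322483942), 4171)
[0.1007587  0.10340164 0.10442035 0.10523042] [271.2, 205.8, 294.1, 226.1]
```

View pics/w2.png

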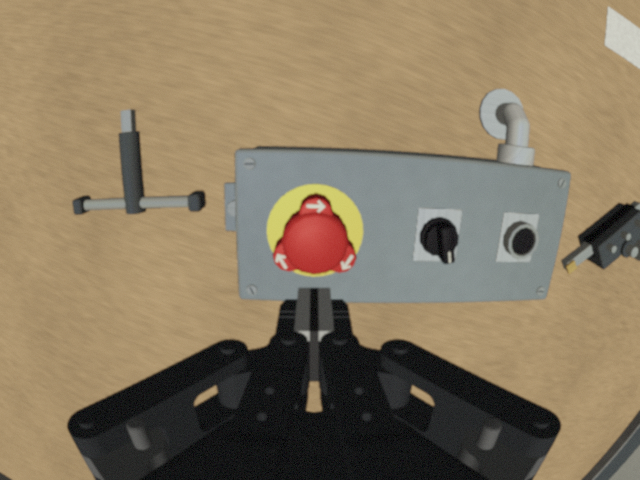

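View pics/s3c.png

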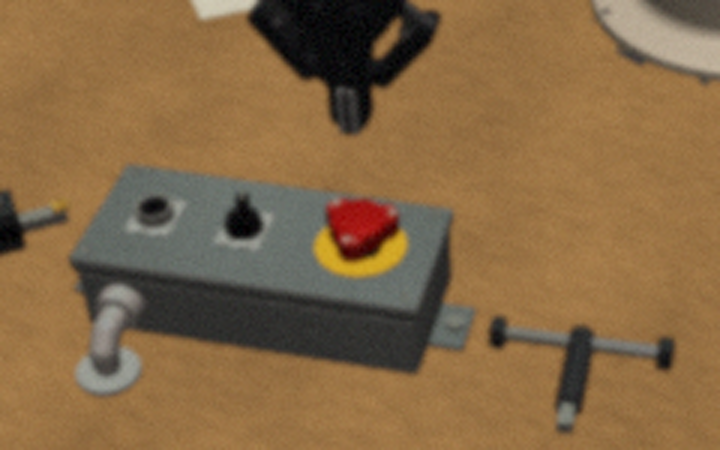

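The head is latched: its top is about 7 mm lower in both views, and the other things haven't moved. Next I'll lower the shut fingertips beside the lobe near tool +x, on its counter-clockwise side.

drive_tool:
  moves: [0, 0.017, -0.015, 0, 0, 0, 0, 0, 0.034, -0.03, 0.02, 0, 0, -0.03, 0, 0.034, -0.03, 0.05, 0, 0, -0.03, 0, 0.034, -0.03, 0.08, 0, 0, -0.03, 0, 0.034, -0.03, 0.096, 0, 0, -0.03, 0, 0.034, -0.03, 0.096, 0, 0, -0.03]

```text
time: 5.82
ee_pos: [0.5626, -0.0312, 0.0821]
orientation: [[0.937, 0.35, -0.003], [0.35, -0.937, 0.0], [-0.002, -0.001, -1.0]]
contact_force: [0.3, 0.4, 0.1]
grip_width: -0.0002
```

```bash
python3 - <<'E'
from h import *
s=ctrl.observe(); print(s['time'],s['ee_pos'],s['joints'],s['contact_force'])
p=vision.snapshot('wrist'); save(p,'w3')
E
```

```text
5.825 [ 0.56255168 -0.03119205  0.08209784] [-1.61367703e-01  5.96972038e-01  1.65115060e+00 -9.93446041e-06
  8.96111260e-01  1.05172752e+00] [0.34360145 0.3630437  0.0530027 ]
```

View pics/w3.png

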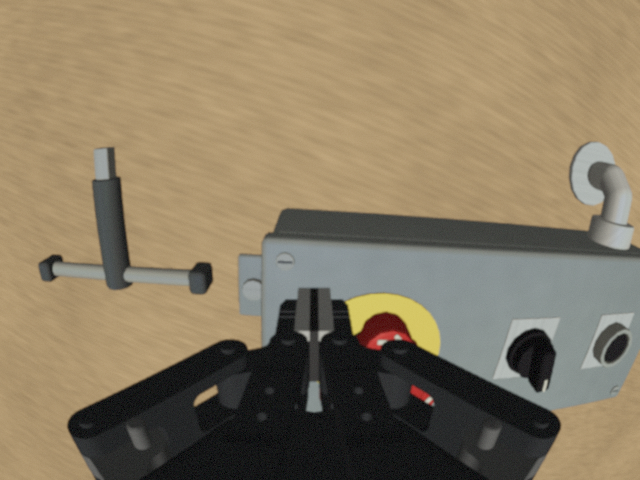

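drive_tool:
  moves: [0, 0.0015, 0.003, -0.002, 0, 0, 0.03, 0, 0.0015, 0.006, -0.002, 0, 0, 0.06, 0, 0.0015, 0.007, -0.002, 0, 0, 0.06, 0, 0.0015, 0.008, -0.002, 0, 0, 0.06]

```text
time: 6.38
ee_pos: [0.5676, -0.0383, 0.0855]
orientation: [[0.956, 0.294, 0.0], [0.294, -0.956, -0.0], [0.0, 0.0, -1.0]]
contact_force: [-0.5, 0.7, -0.0]
grip_width: 0.0004
```

drive_tool:
  moves: [0, -0.001, 0.0015, 0.001, 0, 0, 0, 0, -0.001, 0.003, 0.001, 0, 0, 0, 0, -0.001, 0.004, 0.001, 0, 0, 0]

```text
time: 6.75
ee_pos: [0.5678, -0.0421, 0.0843]
orientation: [[0.956, 0.293, -0.0], [0.293, -0.956, 0.0], [0.0, -0.0, -1.0]]
contact_force: [0.8, 4.3, 0.8]
grip_width: -0.0001
```

drive_tool:
  moves: [0, 0.0018, 0.0035, 0, 0, 0, 0.1, 0, 0.0032, 0.0072, 0, 0, 0, 0.2, 0, 0.0042, 0.0111, 0, 0, 0, 0.3, 0, 0.0049, 0.015, 0, 0, 0, 0.4, 0, 0.0049, 0.015, 0, 0, 0, 0.4]

```text
time: 7.38
ee_pos: [0.5781, -0.0554, 0.0847]
orientation: [[0.995, -0.104, 0.002], [-0.104, -0.995, -0.0], [0.002, -0.0, -1.0]]
contact_force: [5.1, 4.7, 3.6]
grip_width: -0.0
```

drive_tool:
  moves: [0, 0.0002, 0.002, 0, 0, 0, 0.05, 0, 0.0002, 0.004, 0, 0, 0, 0.1, 0, 0.0002, 0.006, 0, 0, 0, 0.15, 0, 0.0001, 0.0079, 0, 0, 0, 0.2, 0, 0.0001, 0.0079, 0, 0, 0, 0.2]

```text
time: 8.0
ee_pos: [0.5795, -0.0635, 0.0853]
orientation: [[0.954, -0.299, 0.007], [-0.299, -0.954, -0.001], [0.007, -0.001, -1.0]]
contact_force: [15.2, 4.8, 0.7]
grip_width: -0.0001
```

```bash
python3 - <<'E'
from h import *
s=ctrl.observe(); print(s['time'],s['ee_pos'],s['joints'],s['contact_force'],s['moment'])
p=vision.snapshot('scene')
for r in silhouettes('stop_top',p)[:1]:
    v,u=np.nonzero(r['pixels']&(p['z_map']>0)); w=world(p,u,v); print(np.percentile(w[:,2],[50,80,90,95]),r['rect'])
save(p,'s4'); b=cv2.imread('pics/s4.png'); cv2.imwrite('pics/s4c.png',cv2.resize(b[140:290,160:400],None,fx=3,fy=3,interpolation=cv2.INTER_CUBIC))
E
```

```text
8.0 [ 0.57947531 -0.06352903  0.08531242] [-2.11967669e-01  6.09196611e-01  1.60711244e+00  7.69737364e-04
  9.18568972e-01  1.66150783e+00] [15.22457721  4.81031503  0.72103156] [ 0.62821124 -2.26866763  0.11762081]
[0.09959237 0.10460048 0.10657848 0.10775549] [280.9, 213.0, 291.4, 224.2]
```

View pics/s4c.png

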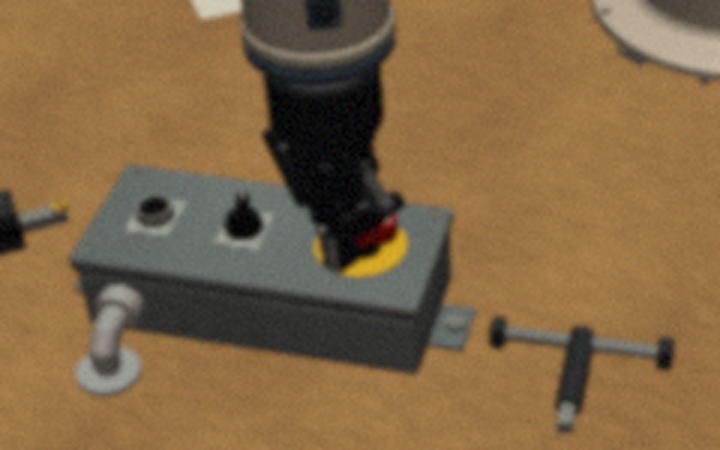

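The force has turned radial, so the corner may be slipping toward the lobe tip. I'll back off, lift and look.

drive_tool:
  moves: [0, 0.004, -0.005, 0, 0, 0, 0, 0, 0.008, -0.015, 0, 0, 0, 0, 0, 0.008, -0.02, -0.03, 0, 0, 0, 0, -0.015, -0.02, -0.08, 0, 0, 0, 0, -0.035, -0.02, -0.1, 0, 0, 0, 0, -0.035, -0.02, -0.1, 0, 0, 0]

```text
time: 8.85
ee_pos: [0.5485, -0.0331, 0.1857]
orientation: [[0.955, -0.297, 0.002], [-0.297, -0.955, -0.0], [0.002, -0.0, -1.0]]
contact_force: [0.8, -0.0, -0.7]
grip_width: 0.0003
```

```bash
python3 - <<'E'
from h import *
s=ctrl.observe(); print(s['time'],s['ee_pos'],s['contact_force'])
p=vision.snapshot('wrist'); save(p,'w5')
p=vision.snapshot('scene')
for r in silhouettes('stop_top',p)[:1]:
    v,u=np.nonzero(r['pixels']&(p['z_map']>0)); w=world(p,u,v); print(np.percentile(w[:,2],[50,80,90,95]),r['rect'])
save(p,'s5'); b=cv2.imread('pics/s5.png'); cv2.imwrite('pics/s5c.png',cv2.resize(b[140:290,160:400],None,fx=3,fy=3,interpolation=cv2.INTER_CUBIC))
E
```

```text
8.85 [ 0.54847175 -0.03314337  0.18567065] [ 0.76736552 -0.03903282 -0.69016182]
[0.10796883 0.11061369 0.11145042 0.11224423] [266.9, 206.3, 293.6, 225.4]
```

View pics/s5c.png

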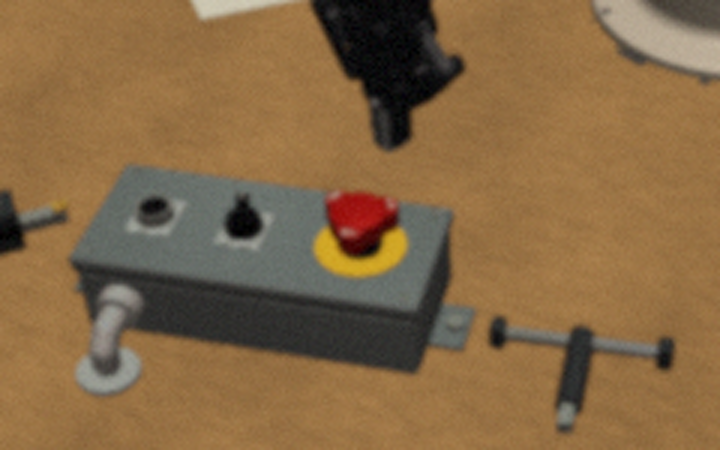

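View pics/w5.png

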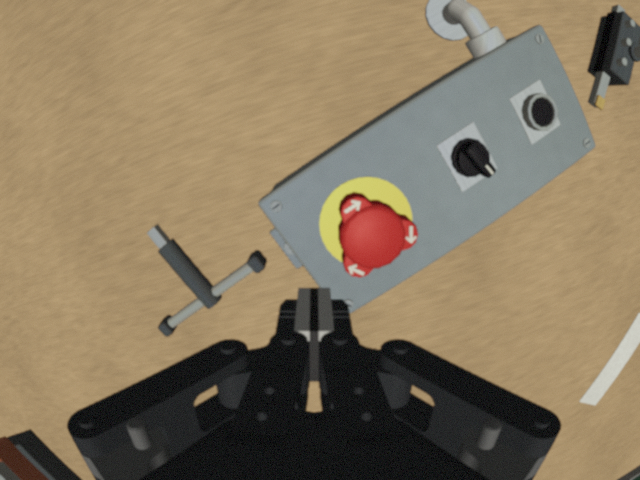

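The head is out again: its median height is 0.108 m, the same as at the start (0.101 m when latched), the black stem shows beneath it, and the lobes have sprung back. I'll retract the hand.

drive_tool:
  moves: [0, 0, -0.03, -0.04, 0, 0, 0, 0, 0, -0.06, -0.08, 0, 0, 0, 0, 0, -0.09, -0.1, 0, 0, 0, 0, 0, -0.09, -0.1, 0, 0, 0, 0, 0, -0.09, -0.1, 0, 0, 0]

```text
time: 9.62
ee_pos: [0.5752, 0.0519, 0.2828]
orientation: [[0.955, -0.298, -0.002], [-0.298, -0.955, -0.0], [-0.002, 0.001, -1.0]]
contact_force: [-0.6, 0.6, -0.0]
grip_width: -0.0001
```

```bash
python3 - <<'E'
from h import *
s=ctrl.observe(); print(s['time'],s['ee_pos'],s['contact_force'],abs(s['dq']).max())
p=vision.snapshot('scene'); save(p,'s6')
for k in ['stop_top','start_top','selector_tip','chuck_key','tool_holder']:
  for r in silhouettes(k,p)[:1]:
    v,u=np.nonzero(r['pixels']&(p['z_map']>0)); w=world(p,u,v); print(k,np.median(w,0).round(4),[int(x) for x in r['rect']])
b=cv2.imread('pics/s6.png'); cv2.imwrite('pics/s6c.png',cv2.resize(b[140:290,160:400],None,fx=3,fy=3,interpolation=cv2.INTER_CUBIC))
E
```

```text
9.625 [0.57517649 0.051888   0.28276806] [-0.56772241  0.59106843 -0.03856742] 0.012238633213092782
stop_top [ 0.5479 -0.063   0.1081] [270, 204, 295, 225]
selector_tip [ 0.5721 -0.1543  0.0875] [235, 203, 247, 217]
chuck_key [0.5129 0.1024 0.0183] [324, 245, 384, 282]
tool_holder [ 0.6328 -0.3798  0.0294] [127, 199, 180, 229]
```

View pics/s6c.png

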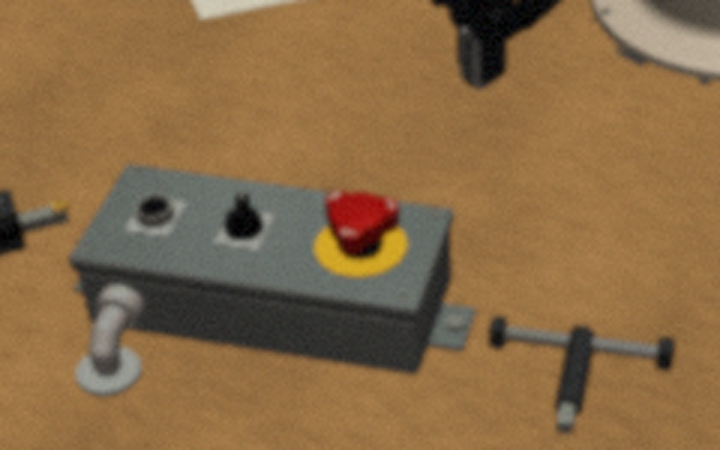

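The picture shows the head out (≈ (361,222) in the crop), the other things where they were, and the hand well away.

```bash
python3 -c "
from rig import ctrl
print(ctrl.hand_in())"
```

```text
the job is handed in; nothing more can be done
None
```

The emergency-stop check is done and handed in at about 9.7 s: the button latched when pressed and sprang back out when its head was turned.

- **Press:** I pressed it with the shut fingertips to about 10 mm, with readings up to 14 N. After I lifted off, the head sat about 7 mm lower, so it had latched.
- **Turn:** I pushed one lobe clockwise with the shut fingertips along an arc of about 0.6 rad. Near the end the force turned radial, at about 16 N, because the fingertip was starting to ride onto the lobe tip. I backed off and checked. The latch had let go, the head was back at its starting height (median 0.108 m, against 0.101 m latched), and the lobes were back in place.
- **Final checks:** The hand is well clear with about zero contact force. The selector, chuck key and tool holder are where they were, within 2 mm. The network did not find the start button in the last picture, but it looks unchanged there and the arm never went near it.
- **Disagreement in measurements:** The wrist-camera fit put the stop's axis about 3 mm off the top-camera fit, probably because it sees the head at a slant. I relied on the top-camera value, which matched the station's geometry.

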